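Stand the washed sauce bottle upside down on the free drying peg

ROBOT

A 6-joint arm with a two-finger parallel gripper is mounted at the origin on the work surface. World frame = base frame: x ahead of the robot, y to its left, z up, the work surface at z = 0. Lengths are in m, angles in degrees, forces in N, time in s.
With the tool pointing down it reaches from about 0.325 to 0.85 m from the base axis. Payload 15.5 kg.
Tool frame: the origin (TCP) lies on the centre line of the jaws, within the pads' length; the fingertips stand 19 mm ahead of it and the grasp point (between the pads) is the TCP (manip.tips_ahead is the distance from the TCP to the fingertips, in m); z points along the fingers, y is the direction in which the jaws open and shut (so a half turn about z gives the same grasp; the last joint's range is limited). The gripper opens to 91 mm and grips with 3 to 60 N. Pads are 32 mm wide; open, the fingers measure 118 mm over their backs; the gripper's body (76 mm by 178 mm) begins 60 mm behind the grasp point.
Start: joints at [70.617, 28.281, 77.091, -0, 74.628, -5.472], TCP at [0.15, 0.607, 0.233] pointing down, gripper open.
Joint ranges: [-166.48, 166.48], [-47.26, 123.95], [12.59, 153.08], [-70.14, 250.14], [6.76, 159.57], [-176.63, 176.63]. Speed limits (degrees/s): [108.29, 108.29, 147.25, 172.46, 172.46, 172.46].

INTERFACE

Orientations are given as [roll, pitch, yaw] about the fixed x, y, z axes, in that order (R = Rz(yaw) Ry(pitch) Rx(roll)).
In Python, from rig import manip gives the robot as it stands. Calls block until the motion is done:
- manip.move_ptp(position, orientation): joint-space move of the TCP to a pose.
- manip.move_straight(position, v=0.15, rotation=None, guard=None): straight line of the TCP; rotation=None keeps the orientation; v is the mean speed in m/s. With guard (N) it stops when the force on the tool has changed by that much, and returns True; else False.
- manip.move_j(angles): joint-space move.
- manip.set_gripper(opening): finger opening in m; the grip force is fixed at half the most; returns when the fingers have stopped.
- manip.sleep(seconds).
- manip.inverse_kinematics(position, orientation): joint angles nearest the present ones, or None.
- manip.get_image(name): name is "scene" or "top"; returns a dict with "pixels" (384x512x3 uint8, red, green, blue), "K" (3x3 intrinsics, pixels), "D" ([k1, k2, p1, p2, k3] as OpenCV has them; the pictures are not rectified), "eye" and "attitude" of the camera in the world. Camera axes: x right, y down, z forward; pixel columns grow to the right and rows downward; lengths in m; the calibration is good to about 2 mm. A picture is of the moment at which its call begins. There is no depth.
A pose or a line that the arm cannot do raises manip.MotionError and nothing moves.
- manip.hand_in(): hands the job in, once; it reports no verdict.
Readings, each from a call of its own:
- manip.get_time(): time.
- manip.get_joint_pos(): joint angles.
- manip.get_dq(): joint speeds.
- manip.get_effort(): joint torques, N m.
- manip.get_ee_pos(): TCP position.
- manip.get_orientation(): TCP orientation.
- manip.get_wrist_force(): force on the tool from outside, world axes, zero at the start.
- manip.get_wrist_torque(): the same for the moment, N m.
- manip.get_width(): finger opening in m.
Only numpy, scipy, OpenCV 4.12 (cv2) and the standard library are available. Lean on these libraries where they do the work, as an engineer would, in place of code of your own. Each camera call takes 0.05 s, during which the arm holds its last target.

TASK

The red sauce bottle has been washed and lies without its cap in the wire cradle. Turn it upside down and lower it gently, without dropping it, over the peg of the empty drip tray until its mouth rests fully on the tray's ribs and it stands straight there, then let go. Leave the white bottle, the bowl, the spoon and the loose cap as they are.

Things in the scene. Friction and masses are not known exactly. Their poses are not given: they have to be found in the camera images.
- red_bottle_center (a point): Centre of the red plastic bottle, on its axis, half-way along its 120 mm. Round body 50 mm in diameter for 95 mm from the closed flat bottom, then a short shoulder and a 13 mm long open neck. 56 to 112 g, stiff. z axis: along the bottle from closed bottom (z = -60 mm) to open mouth (z = +60 mm). It starts in the cradle, mouth away from the robot and 15 degrees below level.
- red_bottle_mouth (a point): Centre of the red bottle's open rim, on its axis, 60 mm from its centre; same axes. The neck is 40 mm outside, 32 mm inside diameter; the bottle is hollow, 115 mm deep inside.
- cradle: Fixed sloping cradle of 8 mm steel wire, about 150 mm long, 76 mm wide: two rails 34 mm apart under the bottle and a low stop bar before its mouth. Origin on the table 56 mm below the bottle's centre; x points level the way the mouth points, z up. The bottle's sides are free; near its bottom there is room for a gripper leaning so that its fingers point down and towards the mouth.
- free_stand_seat (a point): Seat of the empty drip tray: on the peg's axis, level with the tops of the ribs on which the mouth is to rest, 14 mm above the table; z up. The fixed dark steel tray is 110 mm square with a 12 mm high rim and six steel ribs reaching 42 mm out from the peg.
- free_stand_tip (a point): Round top of the empty tray's white upright peg: 14 mm in diameter, rising 71 mm above the ribs (85 mm above the table).
- full_stand_seat (a point): The same point of the second, alike tray, whose peg is occupied by the white bottle.
- white_bottle_center (a point): Centre of the white bottle, same shape as the red one, loose, standing upside down on the second tray's peg. Bystander. Its z axis points to its mouth, down.
- bowl: Loose steel bowl, 170 mm in diameter, 60 mm high, standing on a grey kitchen scale 38 mm high. Bystander. Origin at the centre of its underside.
- spoon: Loose serving spoon with green handle, 260 mm long, lying on the table. Bystander. Origin below its middle.
- cap: Loose red cone-shaped bottle cap, 45 mm in diameter, 55 mm high, standing on the table. Bystander. Origin at the centre of its underside.
Not all that is in view belongs to the job. What is shaped like the part that bears free_stand_seat but pink is not meant.

How it is judged (in metres and radians):
At the end, for the whole second after the job is handed in: The red bottle stands at rest, released, upside down over the empty tray's peg: rim within 4 mm of the level of the rib tops, mouth centre within 14 mm of the peg's axis, bottle axis within 5 degrees of vertical (z of red_bottle_mouth in the frame of free_stand_seat between -0.004 and 0.004 m and horizontal distance between red_bottle_mouth and free_stand_seat below 0.014 m and angle between red_bottle_center's own z axis and vertical above 3.05 rad and linear speed of red_bottle below 0.02 m/s); the robot touches nothing.
It fails at once if the red bottle falls onto the peg (faster than 0.6 m/s while the peg is inside its mouth) (horizontal distance between red_bottle_mouth and free_stand_seat below 0.02 m and z of red_bottle_mouth in the frame of free_stand_seat below 0.071 m and linear speed of red_bottle above 0.6 m/s).
It fails at once if the white bottle is shifted by more than 20 mm (distance of white_bottle_center from where it was at the start of the episode above 0.02 m).
It fails at once if the bowl is shifted by more than 30 mm (distance of bowl from where it was at the start of the episode above 0.03 m).
It fails at once if the spoon is shifted by more than 30 mm (distance of spoon from where it was at the start of the episode above 0.03 m).
It fails at once if the cap is shifted by more than 30 mm (distance of cap from where it was at the start of the episode above 0.03 m).
It also fails if it takes over 42 s, if anything falls off the work surface, if the arm or the gripper's body presses on something with over 40 N, if the wrist force passes 120 N, or if a joint passes its speed limit or range.

## Working session

There is one attempt and no reset: what is moved stays moved. The work goes in short steps, each a Python script; the robot and the scene stay as the last script left them, time stands still between calls to the robot, and variables do not carry over. Pictures are saved under pics/ and viewed, and the job is handed in when it is done.

```bash
ls; mkdir -p pics
python3 - <<'E'
from rig import manip
import cv2,numpy as np,pickle
for n in("scene","top"):
    d=manip.get_image(n); pickle.dump(d,open(n+"0.pkl","wb"))
    cv2.imwrite(f"pics/{n}0.png",cv2.resize(d["pixels"][:,:,::-1],(768,576),interpolation=cv2.INTER_CUBIC))
    print(n,d["K"],d["D"],d["eye"],d["attitude"])
print(manip.get_time())
E
```

```text
pics
scene [[402.43541177   0.         256.01537275]
 [  0.         402.43541177 190.43598405]
 [  0.           0.           1.        ]] [-0.01273917  0.          0.          0.          0.        ] [1.41696479 0.23858844 0.94051775] [-136.02887214   -1.0774319   106.31538674]
top [[411.92836417   0.         256.98707567]
 [  0.         411.92836417 191.35029814]
 [  0.           0.           1.        ]] [-0.09277607  0.          0.          0.          0.        ] [0.3720095  0.02099477 1.55813966] [-1.71870871e+02 -1.43455087e-02 -8.87637083e+01]
0.1
```

View pics/scene0.png

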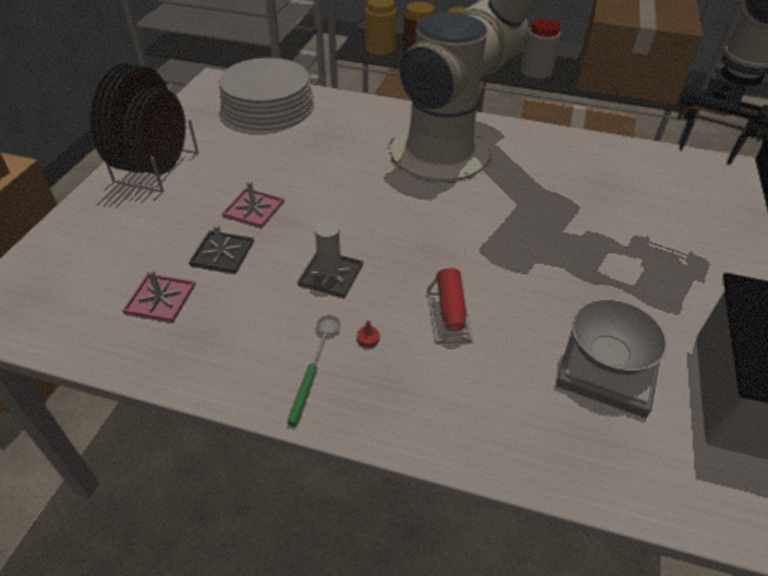

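View pics/top0.png

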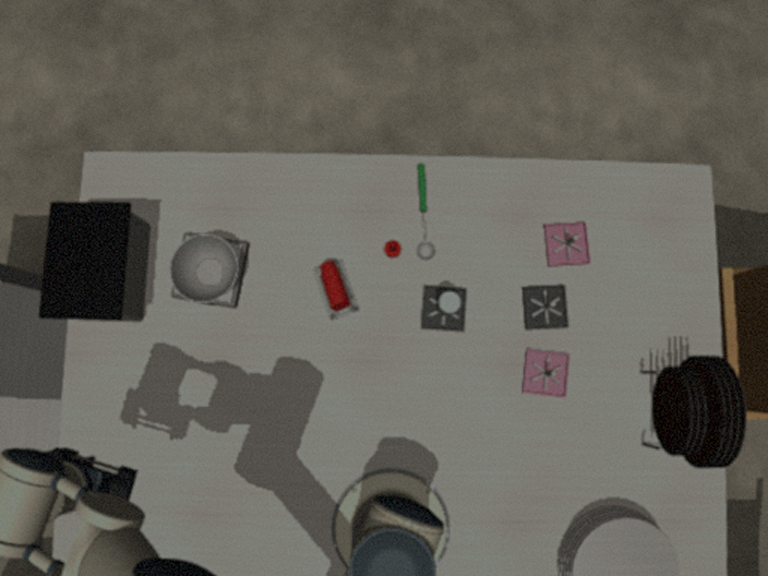

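The empty-tray candidates in the top view are the dark tray at (545,307), the pink ones at (567,243) and (545,372), and the dark one at (443,307), which holds the white bottle. The dark empty tray at (545,307) fits because it is neither pink nor occupied. I'll confirm it in a crop and measure.

```bash
cat > h.py <<'E'
import numpy as np,cv2,pickle
from scipy.spatial.transform import Rotation as Ro
def rays(d,px):
    px=np.asarray(px,float).reshape(-1,1,2)
    u=cv2.undistortPoints(px,d["K"],np.array(d["D"]))[:,0]
    R=Ro.from_euler('xyz',d["attitude"],degrees=True).as_matrix()
    v=np.c_[u,np.ones(len(u))]@R.T
    return np.array(d["eye"]),v/np.linalg.norm(v,axis=1)[:,None]
def plane(d,px,z):
    e,v=rays(d,px); return e+v*((z-e[2])/v[:,2])[:,None]
def proj(d,P):
    R=Ro.from_euler('xyz',d["attitude"],degrees=True).as_matrix()
    rv=cv2.Rodrigues(R.T)[0]; t=-R.T@np.array(d["eye"])
    return cv2.projectPoints(np.asarray(P,float).reshape(-1,1,3),rv,t,d["K"],np.array(d["D"]))[0][:,0]
def tri(d1,p1,d2,p2):
    e1,v1=rays(d1,p1);e2,v2=rays(d2,p2)
    A=np.c_[v1[0],-v2[0]];s=np.linalg.lstsq(A,e2-e1,rcond=None)[0]
    a=e1+s[0]*v1[0];b=e2+s[1]*v2[0];return (a+b)/2,np.linalg.norm(a-b)
E
python3 - <<'E'
from h import *
S=pickle.load(open("scene0.pkl","rb"));T=pickle.load(open("top0.pkl","rb"))
def crop(d,x0,y0,w,h,k):
    return cv2.resize(d["pixels"][y0:y0+h,x0:x0+w,::-1],(w*k,h*k),interpolation=cv2.INTER_CUBIC)
a=np.hstack([crop(T,335,175,60,60,6),crop(S,115,140,60,60,6)])
b=np.hstack([crop(T,200,160,60,60,6)[:240],crop(S,270,170,60,60,6)[:240]])
c=np.vstack([a,b[:240]])
cv2.imwrite("pics/crop1.png",cv2.convertScaleAbs(c,alpha=1.5))
for n,d in(("S",S),("T",T)):
    hsv=cv2.cvtColor(d["pixels"],cv2.COLOR_RGB2HSV)
    m=(((hsv[...,0]<8)|(hsv[...,0]>172))&(hsv[...,1]>150)&(hsv[...,2]>50)).astype(np.uint8)
    for c in cv2.findContours(m,cv2.RETR_EXTERNAL,cv2.CHAIN_APPROX_NONE)[0]:
        if cv2.contourArea(c)>30: print(n,"red",cv2.contourArea(c),cv2.minAreaRect(c), cv2.boxPoints(cv2.minAreaRect(c)).round(1).tolist())
    m=(d["pixels"].max(2)<70).astype(np.uint8)
    for c in cv2.findContours(m,cv2.RETR_EXTERNAL,cv2.CHAIN_APPROX_NONE)[0]:
        A=cv2.contourArea(c)
        if 300<A<2000: print(n,"dark",A,cv2.minAreaRect(c))
E
```

```text
S red 61.0 ((245.0, 224.0), (10.0, 12.0), 90.0) [[239.0, 219.0], [251.0, 219.0], [251.0, 229.0], [239.0, 229.0]]
S red 406.5 ((301.04266357421875, 198.3841552734375), (39.20319366455078, 14.356100082397461), 83.6598129272461) [[291.70001220703125, 179.6999969482422], [306.0, 178.10000610351562], [310.29998779296875, 217.10000610351562], [296.1000061035156, 218.6999969482422]]
S red 140.0 ((363.5, 18.0), (10.0, 17.0), 90.0) [[355.0, 13.0], [372.0, 13.0], [372.0, 23.0], [355.0, 23.0]]
S dark 512.5 ((401.9230651855469, 263.1153869628906), (65.18199157714844, 10.493694305419922), 19.653823852539062)
S dark 947.5 ((221.8275909423828, 176.93104553222656), (34.91072463989258, 41.224365234375), 21.801406860351562)
S dark 749.0 ((147.132080078125, 167.53773498535156), (36.53791046142578, 28.708358764648438), 15.945395469665527)
T red 325.0 ((222.0568084716797, 189.8051300048828), (32.51591873168945, 12.034192085266113), 70.70995330810547) [[211.0, 176.39999389648438], [222.39999389648438, 172.5], [233.10000610351562, 203.1999969482422], [221.6999969482422, 207.10000610351562]]
T red 67.0 ((261.5, 165.5), (9.0, 9.0), 90.0) [[257.0, 161.0], [266.0, 161.0], [266.0, 170.0], [257.0, 170.0]]
T dark 434.0 ((400.975341796875, 350.12115478515625), (24.352798461914062, 65.71825408935547), 67.83365631103516)
T dark 1980.5 ((259.0, 354.5), (72.0, 57.0), -0.0)
T dark 1055.5 ((495.7224426269531, 350.9911804199219), (22.575931549072266, 64.66584777832031), 1.818302869796753)
T dark 735.0 ((295.3528747558594, 204.94265747070312), (28.264690399169922, 28.41450309753418), 2.862405300140381)
T dark 727.5 ((362.9029235839844, 204.23822021484375), (28.37770652770996, 28.301010131835938), 85.60128784179688)
```

View pics/crop1.png

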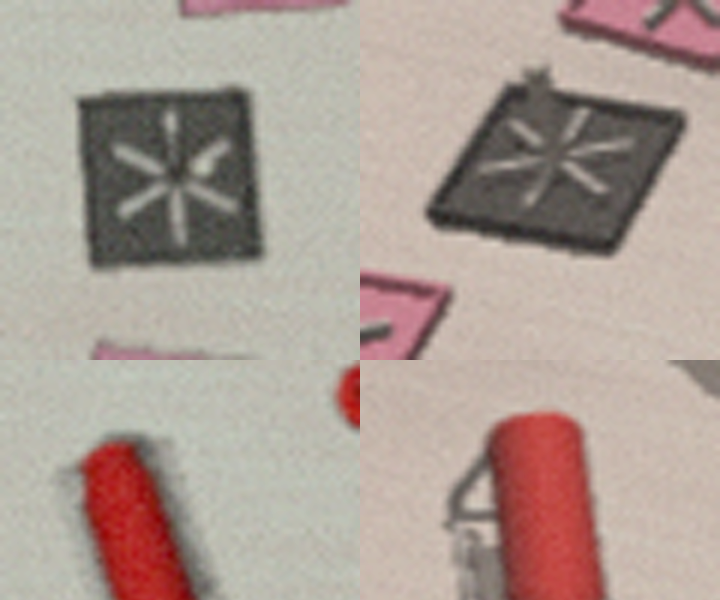

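Run:
```python
from h import *
S=pickle.load(open("scene0.pkl","rb"));T=pickle.load(open("top0.pkl","rb"))
print("tray rect centre top", plane(T,(362.9,204.24),.012), "ribs", plane(T,(363.75,204.25),.014), "scene ribs", plane(S,(147.9,165.8),.014))
print(tri(T,(363.75,204.25),S,(147.9,165.8)))
c=plane(T,(363.3,204.25),.014)[0]
for d in(T,S): print("peg tip proj",proj(d,[c+[0,0,.071]]),proj(d,[c]))
# bottle
cen=[]
for d in(T,S):
    hsv=cv2.cvtColor(d["pixels"],cv2.COLOR_RGB2HSV)
    m=(((hsv[...,0]<8)|(hsv[...,0]>172))&(hsv[...,1]>120)&(hsv[...,2]>40)).astype(np.uint8)
    n,l,st,ce=cv2.connectedComponentsWithStats(m)
    for i in range(1,n):
        if 250<st[i,4]<900 and 150<ce[i,1]<250:
            ys,xs=np.where(l==i); pts=np.c_[xs,ys].astype(float); mu=pts.mean(0)
            w,v=np.linalg.eigh(np.cov((pts-mu).T)); ax=v[:,1]; t=(pts-mu)@ax
            print(st[i],mu,ax,t.min(),t.max()); cen.append(mu)
            P=plane(d,[mu-ax*15,mu,mu+ax*15],.056); print("on .056",P.round(4).tolist(), np.degrees(np.arctan2(*(P[2]-P[0])[[1,0]])))
print(tri(T,cen[0],S,cen[1]))
```

```text
tray rect centre top [[ 0.55206181 -0.37793499  0.012     ]] ribs [[ 0.55185626 -0.38068388  0.014     ]] scene ribs [[ 0.55208404 -0.37709368  0.014     ]]
(array([ 0.55136962, -0.37939979,  0.01308287]), np.float64(0.003143598644817232))
peg tip proj [[368.27984591 202.0835932 ]] [[363.3  204.25]]
peg tip proj [[143.62091469 149.52375777]] [[147.43527296 165.63795228]]
[214 174  19  33 387] [222.39534884 190.26873385] [0.3104825  0.95057909] -17.139879707177176 16.07299385032341
on .056 [[0.6408, 0.1719, 0.056], [0.5878, 0.1529, 0.056], [0.5353, 0.134, 0.056]] -160.21389025581368
[292 179  18  41 573] [300.89703316 198.61082024] [0.12965321 0.9915594 ] -19.95055603009336 20.878698895882362
on .056 [[0.5255, 0.1343, 0.056], [0.5857, 0.1532, 0.056], [0.6419, 0.1707, 0.056]] 17.38308790965079
(array([0.58749296, 0.15301469, 0.05781221]), np.float64(0.0006408619070098868))
```

Run:
```python
from h import *
S=pickle.load(open("scene0.pkl","rb"));T=pickle.load(open("top0.pkl","rb"))
mt=np.array([222.395,190.269]);at=np.array([.3105,.9506]);ms=np.array([300.897,198.611]);as_=np.array([.1297,.9916])
print("top yaw w/ slope")
a=plane(T,mt-at*15,.056-.0145)[0];b=plane(T,mt+at*15,.056+.0145)[0];print(a,b,np.degrees(np.arctan2(*(a-b)[[1,0]])))
a=plane(S,ms+as_*15,.056-.0145)[0];b=plane(S,ms-as_*15,.056+.0145)[0];print(a,b,np.degrees(np.arctan2(*(a-b)[[1,0]])))
n=[]
for d,m,x in((T,mt,at),(S,ms,as_)):
    e,v=rays(d,[m-x*15,m+x*15]);n.append(np.cross(v[0],v[1]))
u=np.cross(*n);u/=np.linalg.norm(u);u*=np.sign(u[0]);print(u,np.degrees(np.arctan2(u[1],u[0])),np.degrees(np.arcsin(u[2])))
# where do model ends project (yaw 18)
y=np.radians(18.5);u=np.array([np.cos(y)*np.cos(.2618),np.sin(y)*np.cos(.2618),-np.sin(.2618)])
C=np.array([.587,.153,.056])
for d,m,x in((T,mt,at),(S,ms,as_)):
    print([(proj(d,[C+u*s+o])[0]-m)@x for s,o in((-.06,0),(-.06,[0,0,.025]),(.06,0))], proj(d,[C])[0])
```

```text
top yaw w/ slope
[0.64341151 0.17340302 0.0415    ] [0.53375546 0.13290594 0.0705    ] 20.269693994666447
[0.62917047 0.16962589 0.0415    ] [0.5401095  0.13600994 0.0705    ] 20.678949576595034
[ 0.90516806  0.33508668 -0.26151043] 20.314188727703286 -15.159704708895044
[np.float64(15.251568812638512), np.float64(14.369542578787078), np.float64(-14.41081141143156)] [222.34926942 190.48366335]
[np.float64(-17.072648639170996), np.float64(-22.77789378986476), np.float64(18.45890116705795)] [300.75909683 198.8989534 ]
```

```bash
cat > plan.py <<'E'
from h import *
yaw=np.radians(20.4);tl=np.radians(15.1)
fh=np.array([np.cos(yaw),np.sin(yaw),0]);Z=np.array([0,0,1.])
u=fh*np.cos(tl)-Z*np.sin(tl)
C=np.array([.590,.154,.056]); SEAT=np.array([.552,-.3785,.014])
def grasp(alpha,flip):
    a=np.radians(alpha); z=fh*np.cos(a)-Z*np.sin(a)
    y=np.cross(Z,fh)*(1 if flip else -1); x=np.cross(y,z)
    return np.c_[x,y,z]
def final(Rg,az):
    # tool rotation keeping bottle fixed in hand: bottle axis down; az = heading of tool z
    mt=Rg.T@u
    a=Ro.align_vectors([-Z],[mt])[0].as_matrix()
    h=np.degrees(np.arctan2(a[1,2],a[0,2]))
    return Ro.from_euler('z',az-h,degrees=True).as_matrix()@a
def eul(R): return Ro.from_matrix(R).as_euler('xyz',degrees=True).tolist()
E
python3 - <<'E'
from plan import *
from rig import manip
for s in (.03,):
  for al in (50,60,70,80):
    for f in (0,1):
      Rg=grasp(al,f); G=C-u*(.06-s)
      qg=manip.inverse_kinematics(G.tolist(),eul(Rg)); qp=manip.inverse_kinematics((G-Rg[:,2]*.12).tolist(),eul(Rg))
      print(al,f,G.round(3),None if qg is None else np.round(qg,0),None if qp is None else np.round(qp,0))
      for az in range(-180,180,30):
        Rf=final(Rg,az); F=SEAT+[0,0,.12-s]
        a=manip.inverse_kinematics(F.tolist(),eul(Rf)); b=manip.inverse_kinematics((F+[0,0,.12]).tolist(),eul(Rf))
        if a is not None and b is not None: print("   ",az,np.round(a,0),np.round(b,0))
E
```

```text
50 0 [0.563 0.144 0.064] [  2.  39. 126. 151.  26. -79.] [ -3.  22. 132. 127.  19. -58.]
    -180 [-31.  56.  50. -18. 105.  59.] [-31.  50.  44. -19. 116.  55.]
    -150 [-26.  51.  62. -28.  89.  40.] [-26.  44.  57. -29.  99.  35.]
    -120 [-23.  44.  78. -38.  68.  25.] [-23.  37.  73. -36.  78.  17.]
    -90 [-25.  39.  93. -49.  43.  11.] [-25.  29.  88. -40.  54.  -3.]
    -60 [-32.  35. 105. -61.  18.  -6.] [-32.  24.  99. -33.  30. -37.]
    -30 [ -43.   34.  108.   63.    9. -164.] [ -43.   22.  102.   20.   23. -119.]
    0 [-53.  36. 102.  57.  33. 170.] [ -53.   25.   96.   41.   44. -169.]
    30 [-56.  40.  89.  43.  57. 157.] [-56.  31.  84.  38.  68. 168.]
    60 [-55.  46.  73.  32.  79. 144.] [-55.  39.  68.  31.  90. 150.]
    90 [-50.  52.  58.  22.  97. 127.] [-50.  46.  53.  23. 108. 132.]
    120 [-44.  57.  47.  10. 110. 106.] [-44.  51.  41.  11. 121. 109.]
    150 [-37.  58.  44.  -5. 113.  82.] [-37.  53.  38.  -5. 124.  81.]
50 1 [0.563 0.144 0.064] [  2.  39. 126. 151.  26. 101.] [ -3.  22. 132. 127.  19. 122.]
    -180 [ -31.   56.   50.  -18.  105. -1
[... 5315 characters left out ...]
   24.  -44.  143. -140.]
    -150 [ -20.   65.   49.  -48.  111. -138.] [ -20.   57.   48.  -51.  117. -146.]
    -120 [ -14.   56.   75.  -61.   85. -137.] [ -14.   47.   73.  -61.   90. -146.]
    -60 [-24.  49. 119. 220.  56. -98.] [ -24.   33.  117.  231.   43. -115.]
    -30 [-47.  51. 126. 162.  62. -89.] [-47.  32. 124. 156.  42. -79.]
    0 [-64.  49. 114. 107.  59. -72.] [-64.  34. 112.  97.  55. -53.]
    30 [-67.  52.  92.  69.  74. -52.] [-67.  41.  91.  67.  79. -41.]
    60 [-62.  59.  67.  51.  98. -46.] [-62.  50.  66.  52. 105. -38.]
    90 [-55.  67.  42.  39. 124. -49.] [-55.  60.  40.  43. 130. -42.]
    120 [-46.  76.  20.  23. 146. -64.] [-46.  70.  18.  30. 154. -56.]
```

Run:
```python
from plan import *
from rig import manip
Rg=grasp(70,0); G=C-u*.03
manip.move_ptp((G-Rg[:,2]*.15).tolist(),eul(Rg))
print(manip.get_joint_pos(),manip.get_ee_pos(),manip.get_time(),np.round(manip.get_wrist_force(),1))
manip.move_straight((G-Rg[:,2]*.06).tolist(),v=.15)
for n in("scene","top"):
    d=manip.get_image(n); pickle.dump(d,open(n+"1.pkl","wb"))
S=pickle.load(open("scene1.pkl","rb"));T=pickle.load(open("top1.pkl","rb"))
f=lambda d,x,y:cv2.resize(d["pixels"][y:y+80,x:x+80,::-1],(400,400),interpolation=cv2.INTER_CUBIC)
cv2.imwrite("pics/pre.png",cv2.convertScaleAbs(np.hstack([f(S,265,155),f(T,185,150)]),alpha=1.5))
```

```text
[  3.78305824  15.59360384 108.49180281   9.37942147  37.06202675
  66.74186756] [0.5148061  0.12661436 0.20482411] 2.2667 [-0.3 -0.2  0.9]
```

View pics/pre.png

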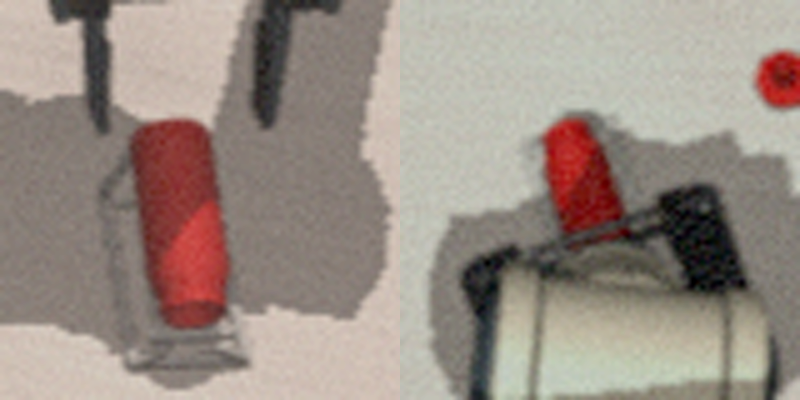

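The fingers straddle the bottle evenly: in the left crop they sit at (100,120) and (265,120), with the bottle's bottom at (170,125) and its mouth at (195,310). Descending and gripping next.

Run:
```python
from plan import *
from rig import manip
S=pickle.load(open("scene1.pkl","rb")); m=plane(S,(265+39-.5,155+62-.5),C[2]-.06*np.sin(tl))[0]; print("mouth seen",m,"expected",C+.06*u)
Rg=grasp(70,0); G=C-u*.03
print(manip.move_straight(G.tolist(),v=.06,guard=15),manip.get_ee_pos())
manip.set_gripper(0.0); print(manip.get_width(),manip.get_time(),np.round(manip.get_wrist_force(),1))
```

```text
mouth seen [0.63906884 0.17376154 0.04036973] expected [0.64429521 0.17419221 0.04036973]
False [0.56291609 0.14390604 0.06410571]
0.050105948837973216 4.975 [ 2.2 -2.9  3.6]
```

Run:
```python
from plan import *
from rig import manip
Rg=grasp(70,0); G=C-u*.03
p=G+[0,0,.03]; manip.move_straight(p.tolist(),v=.06); print(manip.get_width(),np.round(manip.get_wrist_force(),1))
p=G+[-.04,-.02,.2]; manip.move_straight(p.tolist(),v=.15)
Rf=final(Rg,-165); F=SEAT+[0,0,.09]
H=F+[0,0,.13]
q=manip.inverse_kinematics((H).tolist(),eul(Rf)); q0=np.array(manip.get_joint_pos()); print(q0.round(0),None if q is None else np.round(q,0))
manip.move_ptp(H.tolist(),eul(Rf)); manip.sleep(.3)
print(manip.get_width(),manip.get_time(),manip.get_ee_pos(),np.round(manip.get_wrist_force(),1))
for n in("scene","top"):
    d=manip.get_image(n); pickle.dump(d,open(n+"2.pkl","wb"))
S=pickle.load(open("scene2.pkl","rb"));T=pickle.load(open("top2.pkl","rb"))
f=lambda d,x,y:cv2.resize(d["pixels"][y:y+100,x:x+100,::-1],(400,400),interpolation=cv2.INTER_CUBIC)
cv2.imwrite("pics/hov.png",cv2.convertScaleAbs(np.hstack([f(S,90,90),f(T,320,140)]),alpha=1.5))
```

```text
0.0503102734445679 [ 0.2 -0.1 -1.4]
[  3.  11. 103.   8.  47.  69.] [-25.  57.  39. -39. 125.  40.]
0.04982411924891705 9.0833 [ 0.5521632  -0.37816873  0.23435078] [-0.1 -0.6 -0.8]
```

View pics/hov.png

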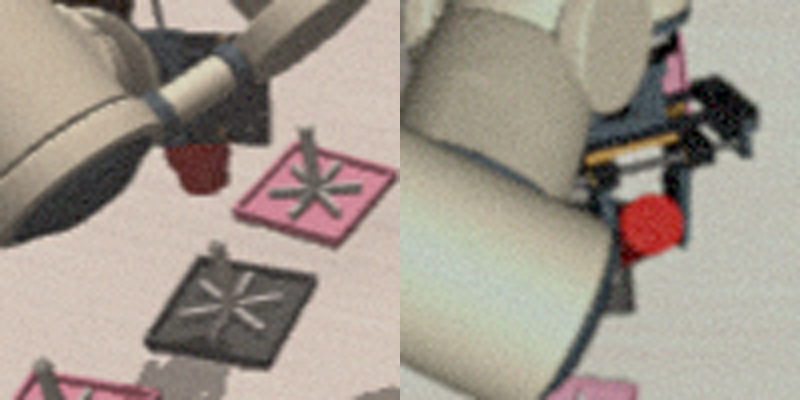

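Run:
```python
from plan import *
S=pickle.load(open("scene2.pkl","rb"));T=pickle.load(open("top2.pkl","rb"))
for d,n,b in((S,"S",(90,100,170,180)),(T,"T",(320,140,420,240))):
    hsv=cv2.cvtColor(d["pixels"],cv2.COLOR_RGB2HSV)
    m=(((hsv[...,0]<10)|(hsv[...,0]>170))&(hsv[...,1]>130)&(hsv[...,2]>30))
    ys,xs=np.where(m);k=(xs>b[0])&(xs<b[2])&(ys>b[1])&(ys<b[3]);xs,ys=xs[k],ys[k]
    for y in range(ys.min(),ys.max()+1): print(n,y,xs[ys==y].min(),xs[ys==y].max(), end='; ')
    print()
for z in(.0,.12): print([proj(d,[SEAT+[0,0,.1304+z]])[0] for d in(S,T)])
r=[SEAT+[.02*np.cos(a),.02*np.sin(a),.1304] for a in np.linspace(0,6.28,60)]
print(proj(S,r).min(0),proj(S,r).max(0))
r=[SEAT+[.025*np.cos(a),.025*np.sin(a),.2504] for a in np.linspace(0,6.28,60)]
print(proj(T,r).min(0),proj(T,r).max(0))
```

```text
S 126 137 144; S 127 132 145; S 128 133 143; S 129 133 145; S 130 134 144; S 131 134 144; S 132 135 144; S 133 136 145; S 134 137 145; S 135 136 145; S 136 136 143; S 137 137 141; 
T 188 386 386; T 189 380 388; T 190 378 388; T 191 376 389; T 192 375 389; T 193 375 390; T 194 375 390; T 195 375 390; T 196 375 390; T 197 375 390; T 198 375 390; T 199 375 390; T 200 375 389; T 201 375 387; T 202 375 385; T 203 375 382; T 204 375 379; T 205 376 377; T 206 376 376; 
[array([140.30230597, 135.10954319]), array([372.68564235, 200.05523993])]
[array([132.65690251, 102.69208954]), array([383.05065014, 195.52588737])]
[133.79711808 131.18960948] [146.77821164 139.12002435]
[375.35838753 187.79474249] [390.72615097 203.29541098]
```

Run:
```python
from plan import *
from rig import manip
F=SEAT+[0,0,.09]
print(manip.move_straight((F+[0,0,.085]).tolist(),v=.1,guard=6),manip.get_ee_pos())
print(manip.move_straight((F+[0,0,.015]).tolist(),v=.06,guard=6),manip.get_ee_pos(),np.round(manip.get_wrist_force(),1))
print(manip.move_straight((F+[0,0,-.010]).tolist(),v=.02,guard=5),np.array(manip.get_ee_pos())-F)
print(np.round(manip.get_wrist_force(),1),manip.get_wrist_torque(),manip.get_width(),manip.get_time())
for n in("scene","top"):
    d=manip.get_image(n); pickle.dump(d,open(n+"3.pkl","wb"))
S=pickle.load(open("scene3.pkl","rb"));T=pickle.load(open("top3.pkl","rb"))
f=lambda d,x,y:cv2.resize(d["pixels"][y:y+100,x:x+100,::-1],(400,400),interpolation=cv2.INTER_CUBIC)
cv2.imwrite("pics/low.png",cv2.convertScaleAbs(np.hstack([f(S,90,100),f(T,320,140)]),alpha=1.5))
```

```text
False [ 0.55195856 -0.37854139  0.18876436]
False [ 0.5521705  -0.3785661   0.11942666] [ 0.1 -0.4 -1.5]
True [-3.20118191e-04  1.85163943e-05 -1.28574162e-03]
[ 1.3 -0.4  7.4] [-0.23181114  0.47706205 -0.02233721] 0.049957258494627094 11.925
```

View pics/low.png

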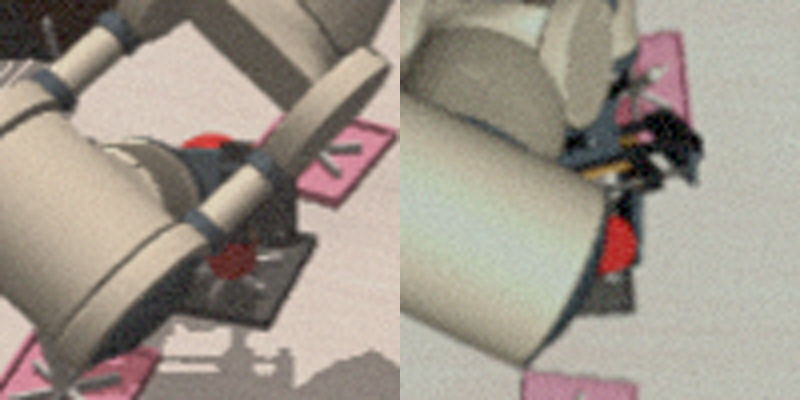

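Run:
```python
from plan import *
from rig import manip
manip.set_gripper(0.09); manip.sleep(.3); print(manip.get_width(),np.round(manip.get_wrist_force(),1))
R=Ro.from_euler('xyz',manip.get_orientation(),degrees=True).as_matrix()
p=np.array(manip.get_ee_pos())
manip.move_straight((p-R[:,2]*.10).tolist(),v=.08)
p=np.array(manip.get_ee_pos())
manip.move_straight((p+[0,0,.10]).tolist(),v=.15)
q=list(manip.get_joint_pos()); q[0]=40; manip.move_j(q); manip.sleep(.3)
print(manip.get_time(),manip.get_ee_pos())
for n in("scene","top"):
    d=manip.get_image(n); pickle.dump(d,open(n+"4.pkl","wb"))
S=pickle.load(open("scene4.pkl","rb"));T=pickle.load(open("top4.pkl","rb"))
f=lambda d,x,y:cv2.resize(d["pixels"][y:y+100,x:x+100,::-1],(400,400),interpolation=cv2.INTER_CUBIC)
cv2.imwrite("pics/end.png",cv2.convertScaleAbs(np.hstack([f(S,90,100),f(T,320,140)]),alpha=1.5))
cv2.imwrite("pics/endfull.png",np.hstack([cv2.resize(d["pixels"][:,:,::-1],(400,300)) for d in(S,T)]))
```

```text
0.08993546588245031 [-0.5 -0.2  0.1]
18.2167 [0.61539921 0.3822483  0.25842616]
```

View pics/end.png

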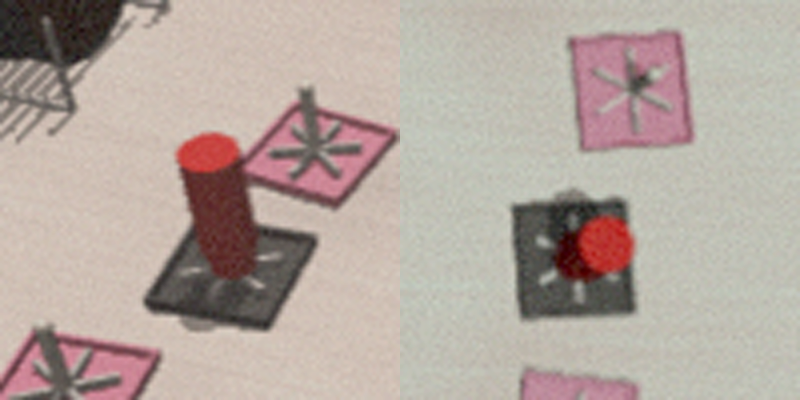

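View pics/endfull.png

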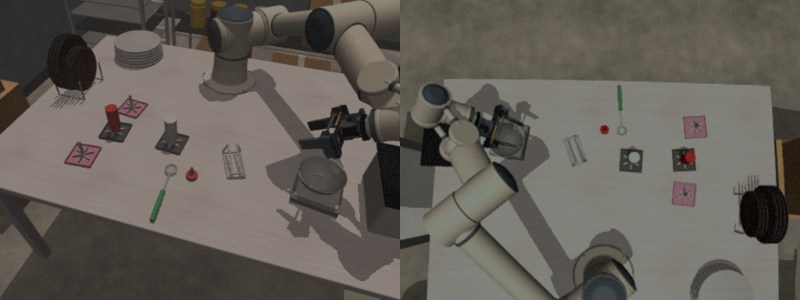

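Run:
```python
from plan import *
from rig import manip
S=pickle.load(open("scene4.pkl","rb"));T=pickle.load(open("top4.pkl","rb"))
S0=pickle.load(open("scene0.pkl","rb"))
c=[]
for d,b in((S,(120,120,165,175)),(T,(350,180,390,220))):
    hsv=cv2.cvtColor(d["pixels"],cv2.COLOR_RGB2HSV)
    m=(((hsv[...,0]<10)|(hsv[...,0]>170))&(hsv[...,1]>120)&(hsv[...,2]>125))
    ys,xs=np.where(m);k=(xs>b[0])&(xs<b[2])&(ys>b[1])&(ys<b[3]); c.append((xs[k].mean(),ys[k].mean())); print(k.sum(),c[-1])
    print("expected bottom",proj(d,[SEAT+[0,0,.12]]))
print(tri(S,c[0],T,c[1]),plane(T,c[1],.134))
df=np.abs(S["pixels"].astype(int)-S0["pixels"]).max(2)
for n,(x0,y0,x1,y1) in dict(spoon=(190,208,228,284),cap=(236,212,255,232),white=(205,145,235,190)).items(): print(n,(df[y0:y1,x0:x1]>50).sum())
print(np.round(manip.get_wrist_force(),1))
```

```text
101 (np.float64(141.4257425742574), np.float64(137.59405940594058))
expected bottom [[140.91726249 137.71370639]]
17 (np.float64(370.3529411764706), np.float64(200.2941176470588))
expected bottom [[371.86622965 200.41293019]]
(array([ 0.5527257 , -0.37419168,  0.13570156]), np.float64(0.003185340447521144)) [[ 0.55230975 -0.37312229  0.134     ]]
spoon 0
cap 0
white 0
[ 1.4 -0.  -0.6]
```

```bash
python3 -c "
from rig import manip
manip.hand_in();print(manip.get_time())"
```

```text
the job is handed in; nothing more can be done
the job is handed in; nothing more can be done
```

The red bottle is standing upside down on the peg of the empty dark tray, released, and the job is handed in. The robot clock read about 18 s of the 42 s allowed at the last reading before hand-in.

- **How it went:** I gripped the bottle near its bottom, turned it mouth-down and lowered it slowly until it touched the ribs, about 1.3 mm below the expected height. I then let go and moved the arm clear.
- **Bottle position:** After release, its upturned bottom measured at (0.553, -0.374, 0.136) m. Upright on the seat I estimated, it would be at (0.552, -0.3785, 0.134) m. The two views disagree by about 3 mm, and the top view's colour mask was poor (only 17 pixels). By eye the disc there is within 1 pixel of where it should be. I did not measure the tilt directly, but these figures and the pictures agree with a straight, seated bottle.
- **Bystanders:** The scene picture shows no change in the areas around the white bottle, spoon and cap. I checked the bowl only by eye; it looked unmoved, although the gripper was parked above it at the end.
- **Contact:** The wrist force before hand-in was near zero (about 1.5 N).

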